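Aim the inspection mirror and hold it there

TASK

Take the swivelling mirror on the rail by the grip on its top and slide its carriage away from the camera, gently, until it comes up against the stop hidden in the stop unit. Then turn the mirror until the camera on the rail, looking into it, sees the round mark (not the square one) in the middle of its view. Finish while still holding the mirror by its grip at that angle, with the carriage still pressed lightly against the stop: the mirror is sprung and swings back if you let go.

Things in the scene. Friction and masses are not known exactly. Their poses are not given: they have to be found in the camera images.
- rail_mid (a point): Middle of the top of the fixed aluminium rail, 430 long, 36 wide, 18 high, lying on the bench. Its x axis runs along the rail towards the camera end, away from the robot; the stop unit is at the -x end. z is up. Everything that moves on the rail moves above its centre line (y = 0 of this frame).
- camera_lens (a point): Front of the lens of the small grey box camera fixed on the far end of the rail, 68 mm above the bench and 147 mm from rail_mid. It looks along the rail's -x, straight at the turning axis of the mirror wherever the carriage stands.
- stop_unit: Fixed grey tunnel 115 long, 44 wide, its top 52 mm above the bench, over the near end of the rail; origin in its middle, on the rail's top. The stop is a pin hidden inside it, set to a different depth each time: it can only be felt. It is rigid.
- carriage: Dark block 50 x 46 mm on the rail that carries the mirror; origin on the mirror's turning axis, on the rail's top, x towards the camera. It slides along the rail with about 1.5 N of friction. A steel tongue on it runs into the stop unit and meets the hidden pin after 40 to 90 mm of travel towards the stop unit (rail's -x). Pushing harder than 40 N against the stop fails.
- mirror_head: The mirror with its black frame, 64 wide and 52 high, and its grip. It turns about a vertical axis through its origin (42 mm above the bench, over the carriage's origin). The flat reflecting face, 54 x 40 mm, its centre 68 mm above the bench, lies on that axis and looks along this body's +x; z is up. A light spring (0.02 to 0.08 N m) swings it back to its start, -0.35 rad about z from the carriage's x axis; from there it turns 1.3 rad anticlockwise seen from above.
- mirror_grip (a point): Centre of the grip on top of the mirror, 115 mm above the bench: a black upright bar 14 thick (along the mirror's x), 44 long (along the mirror's y) and 28 high, on the turning axis, rigid with the mirror. Axes as mirror_head.
- sight (a point): Nothing to see: centre of the mirror's face, on the turning axis 68 mm above the bench; its x axis is the way the camera's line of sight goes on after the mirror (it turns twice as far as the mirror; z up).
- round_mark_centre (a point): Centre of the round mark: upright white disc 38 across, 5 thick, with a black cross, on a thin post and a round dark foot 48 across, fixed to the bench. Centre 68 mm above the bench. To be aimed at.
- square_mark_centre (a point): Centre of the square mark: the same, but a white square 36 x 36. Not the one wanted. The two marks change places.
Not all that is in view belongs to the job. What is shaped like the part that bears round_mark_centre but blue is not meant.

How it is judged:
By the outcome, as a careful person would: the job done as asked, in the order asked, and still so for the second after the job is handed in, while the arm keeps its last pose, push and grip.
It also fails if it takes over 38 s, if anything falls off the work surface, if the arm or the gripper's body presses on something with over 40 N, if the wrist force passes 120 N, or if a joint passes its speed limit or range.

ROBOT

A 6-joint arm with a two-finger parallel gripper is mounted at the origin on a cart in front of the work surface, level with it; the furniture and walls round the work are solid. World frame = base frame: x ahead of the robot, y to its left, z up, the work surface at z = 0. Lengths are in mm, angles in degrees, forces in N, time in s.
With the tool pointing down it reaches from about 300 to 850 mm from the base axis. Payload 4.2 kg.
Tool frame: the origin (TCP) lies on the centre line of the jaws, within the pads' length; the fingertips stand 11 mm ahead of it and the grasp point (between the pads) lies 8 mm behind it; z points along the fingers, y is the direction in which the jaws open and shut (so a half turn about z gives the same grasp; the last joint's range is limited). The gripper opens to 91 mm and grips with 3 to 60 N. Pads are 32 mm wide; open, the fingers measure 118 mm over their backs; the gripper's body (76 mm by 178 mm) begins 60 mm behind the grasp point.
Start: joints at [70.818, 18.312, 89.639, -0, 72.044, -1.146], TCP at [178.037, 546.758, 224.976] pointing down, gripper open.
Joint ranges: [-177.97, 177.97], [-48.28, 115.42], [12.27, 149.76], [-77.06, 257.06], [2.81, 150.46], [-146.56, 146.56]. Speed limits (degrees/s): [147.25, 147.25, 180, 180, 180, 180].

INTERFACE

Orientations are given as [roll, pitch, yaw] about the fixed x, y, z axes, in that order (R = Rz(yaw) Ry(pitch) Rx(roll)).
In Python, from workcell import env, grab_frame gives the robot as it stands. The module is installed in compiled form; this text tells all that it offers.
- The arm moves only by the tool arm_command, never from a script. Its argument "series" is one flat list of numbers, 6 for each row, row after row: the shift along the world's x, y, z each as a share of 400 mm, from -1 to 1, then the turn, a rotation vector about the world's x, y, z each as a share of 45 degrees, from -1 to 1. A call has 1 to 20 rows; each row shifts and turns the commanded pose from where the row before left it; what a row does not reach is not made up. A row lasts 1/12 s, in which the tool goes at most 41.7 mm and 7.16 degrees, less where a joint would pass 70% of its speed; a pose out of reach is approached as far as the arm can. A call with a number of a shift or a turn outside -1 to 1 is refused whole. A call with a gripper value outside its range is refused whole. "hand" is the opening, from 0 (shut) to 1 (fully open), set as the call begins (left out, the last holds). The fingers move at their own pace and stop on an object; "newtons" is the grip in N (left out, the last holds). Time passes only in rows, so rows that do not move let the fingers close. It gives the time, the measured TCP pose, the force and the opening at its end, in the units of the state.
- env.state(): the state, without advancing time (a new reading comes with each control period).
- grab_frame(name): name is "side" or "top"; returns a dict with "frame" (400x640x3 uint8, red, green, blue), "intrinsics" (3x3 intrinsics, pixels), "R" (3x3) and "t" (3): a world point X has camera coordinates R X + t. Camera axes: x right, y down, z forward; pixel columns grow to the right and rows downward; lengths in mm; the calibration is good to about 2 mm. A picture is of the moment at which its call begins. There is no depth.
- env.job_done(): hands the job in, once; it reports no verdict.
The state is a dict: "time_s": time; "qpos": joint angles; "qvel": joint speeds; "effort": joint torques, N m; "ee_pos": TCP position; "ee_rot": TCP orientation; "force": force on the tool from outside, world axes, zero at the start; "torque": the same for the moment, N m; "gripper_width": finger opening in mm.
Only numpy, scipy, OpenCV 4.12 (cv2) and the standard library are available. Lean on these libraries where they do the work, as an engineer would, in place of code of your own. Each camera call takes 0.05 s, during which the arm holds its last target.

## Working session

There is one attempt and no reset: what is moved stays moved. The work goes in short steps, Python scripts to look and compute and a tool call to move; the robot and the scene stay as the last step left them, time stands still between calls to the robot, and variables do not carry over. Pictures are saved under pics/ and viewed, and the job is handed in when it is done.

Besides the shell and the picture viewer there is one more tool, called after "Call:" by a JSON object that holds its "name" and its "arguments", one argument or row to a line. arm_command: Moves the arm, as the interface text tells. Shift numbers are shares of 400 mm and turn numbers shares of 45 degrees, none past 1 either way. Its arguments: {"type":"object","properties":{"series":{"type":"array"},"hand":{"type":"number"},"newtons":{"type":"number"}},"required":["series"]}

```bash
mkdir -p pics
python3 - <<'E'
from workcell import env, grab_frame
import cv2,pickle
d={}
for n in("side","top"):
    f=grab_frame(n); d[n]=f
    cv2.imwrite(f"pics/{n}0.png",f["frame"][:,:,::-1])
    print(n,f["intrinsics"],f["R"],f["t"])
pickle.dump(d,open("f0.pkl","wb"))
print(env.state())
E
```

```text
side [[401.23818356   0.         314.2746423 ]
 [  0.         401.23818356 196.19078321]
 [  0.           0.           1.        ]] [[-0.99913537  0.04105103  0.00658146]
 [ 0.0142166   0.48610463 -0.87378497]
 [-0.03906905 -0.87293591 -0.48626793]] [ 595.35064807  -50.02491429 1260.83392297]
top [[431.91550244   0.         319.15730632]
 [  0.         431.91550244 204.7074841 ]
 [  0.           0.           1.        ]] [[-1.53901838e-02 -9.99878558e-01 -2.45195205e-03]
 [-9.87100778e-01  1.55842487e-02 -1.59339840e-01]
 [ 1.59358701e-01 -3.19456438e-05 -9.87220747e-01]] [276.14142734 578.73574653 961.90503661]
{'time_s': 0.1, 'qpos': array([ 7.08214841e+01,  1.83492746e+01,  8.96980315e+01, -1.12196979e-03,
        7.20437857e+01, -1.14287842e+00]), 'qvel': array([-0.00159991, -0.10416455, -0.23955272, -0.08046728,  0.08503574,
       -0.00900772]), 'effort': array([ 9.16637946e-04, -4.13327980e+01, -2.32511526e+01,  7.30371452e-02,
        4.22028545e-02, -3.26318991e-05]), 'ee_pos': array([177.86282129, 546.35763341, 224.20072004]), 'ee_rot': array([-1.79908905e+02, -7.50329102e-04,  1.61964709e+02]), 'force': array([-0.20892708,  1.03867344,  0.2293641 ]), 'torque': array([ 0.01616199,  0.02235962, -0.07535566]), 'gripper_width': 91.06319606245681}
```

View pics/side0.png

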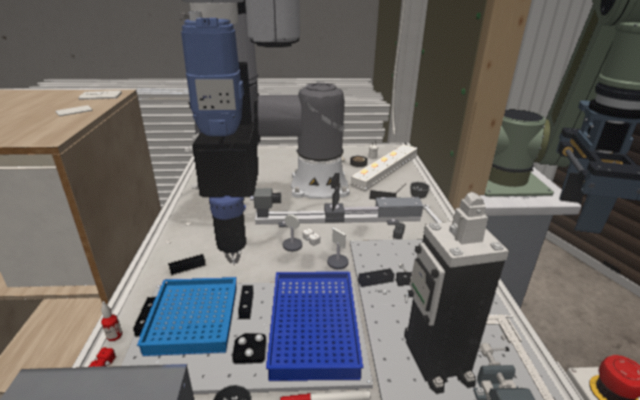

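View pics/top0.png

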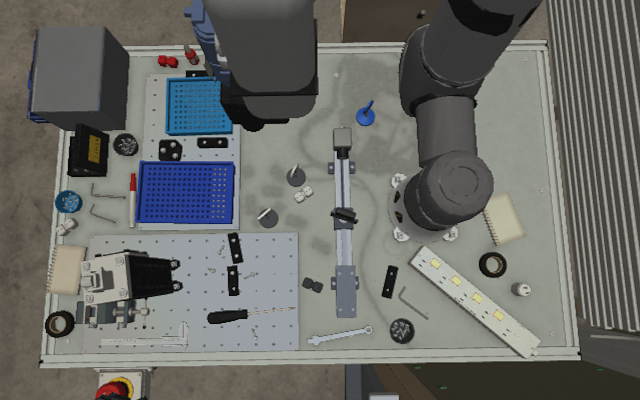

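The rail runs vertically in the top view: grey camera at about (342,140), mirror (344,216), stop unit (346,290). The calibration puts our robot below the bottom edge of the top view, which makes it the green arm on the white cart in the side view. Next I'll enlarge crops.

```bash
cat > h.py <<'E'
import numpy as np,pickle,cv2
def ray(f,u,v):
    K,R,t=f["intrinsics"],f["R"],f["t"]
    c=-R.T@t; d=R.T@np.linalg.inv(K)@np.array([u,v,1.]); return c,d
def atz(f,u,v,z):
    c,d=ray(f,u,v); return (c+d*(z-c[2])/d[2]).round(1)
def proj(f,X):
    c=f["R"]@np.array(X,float)+f["t"]; p=f["intrinsics"]@c; return (p[:2]/p[2]).round(1)
def tri(fa,a,fb,b):
    c1,d1=ray(fa,*a);c2,d2=ray(fb,*b)
    s=np.linalg.lstsq(np.c_[d1,-d2],c2-c1,rcond=None)[0]
    p,q=c1+s[0]*d1,c2+s[1]*d2; return ((p+q)/2).round(1),round(float(np.linalg.norm(p-q)),1)
def crop(f,n,x0,y0,w,h,k):
    im=f["frame"][y0:y0+h,x0:x0+w,::-1]; im=cv2.resize(im,None,fx=k,fy=k,interpolation=cv2.INTER_CUBIC)
    for i in range(0,w,10): cv2.putText(im,str(x0+i),(i*k,8),0,.3,(0,0,255),1); im[10:14,i*k]=(0,0,255)
    for j in range(0,h,10): cv2.putText(im,str(y0+j),(0,j*k+4),0,.3,(0,0,255),1); im[j*k,18:24]=(0,0,255)
    cv2.imwrite(f"pics/{n}.png",im)
E
python3 - <<'E'
from h import *
d=pickle.load(open("f0.pkl","rb"))
crop(d["top"],"t_a",240,120,130,100,6)
crop(d["top"],"t_b",290,190,100,100,6)
crop(d["top"],"t_c",300,240,100,90,6)
crop(d["side"],"s_a",240,170,130,100,6)
crop(d["side"],"s_b",320,160,130,100,6)
E
```

```text
(no output)
```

View pics/t_a.png

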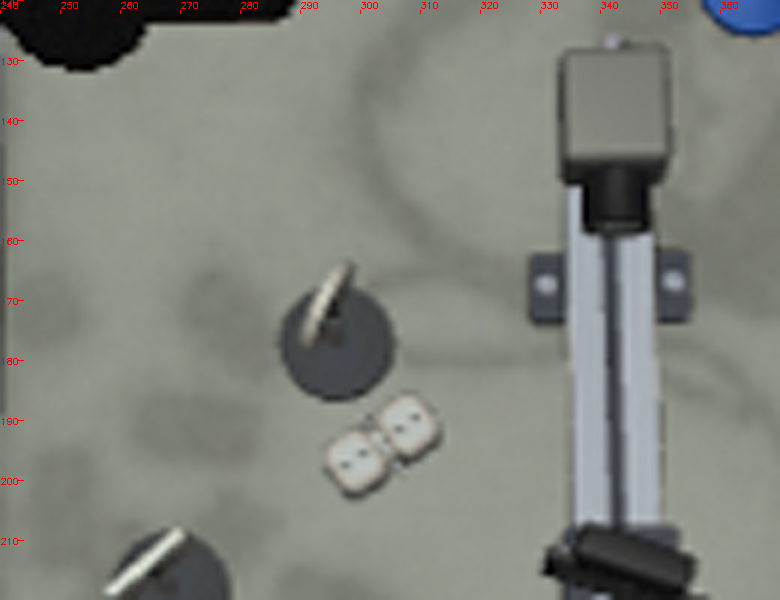

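View pics/t_b.png

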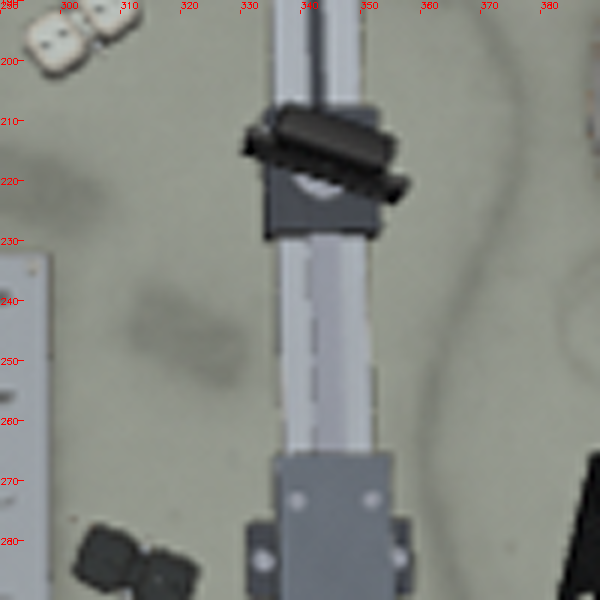

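View pics/t_c.png

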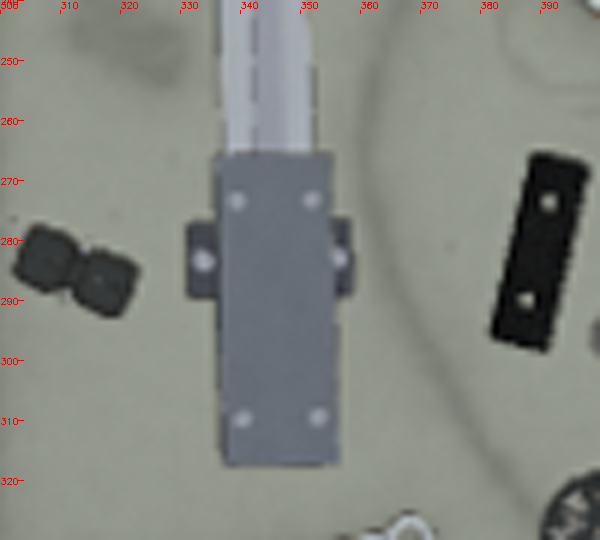

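View pics/s_a.png

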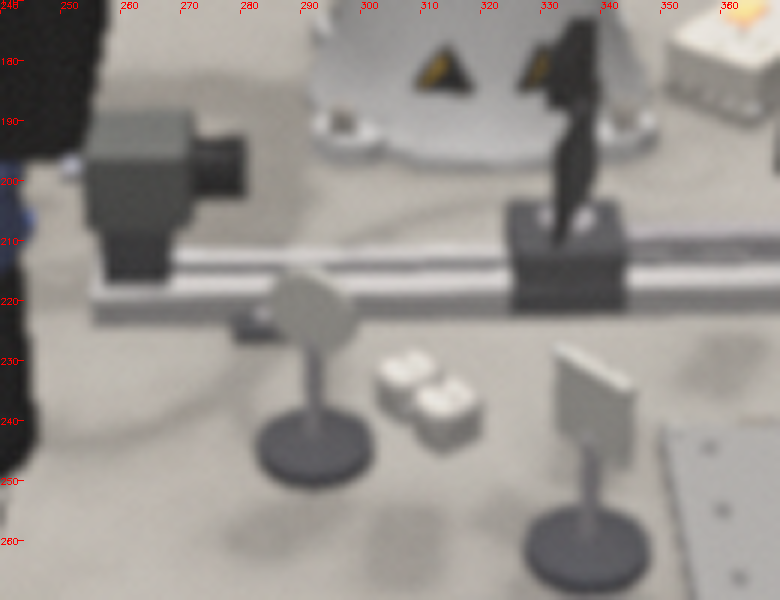

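View pics/s_b.png

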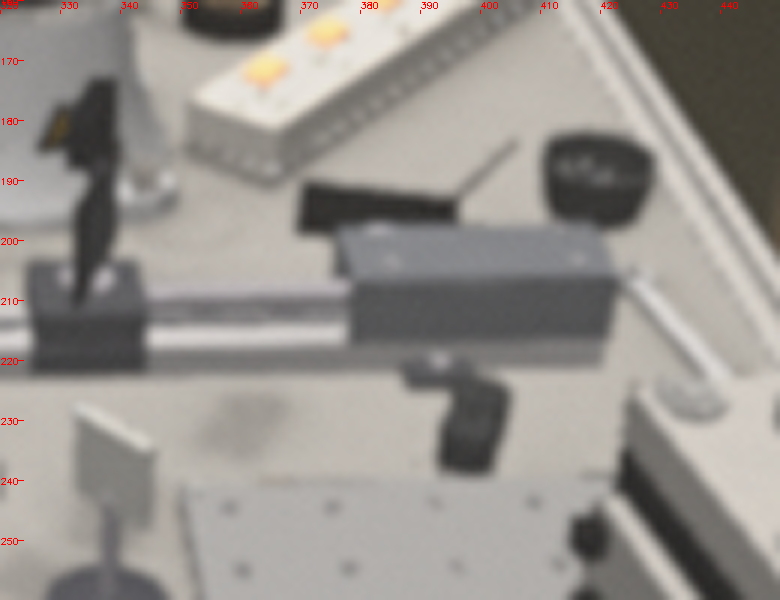

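Run:
```python
from h import *
d=pickle.load(open("f0.pkl","rb")); T,S=d["top"],d["side"]
print("foot round top",atz(T,296.2,176.8,6),"side",atz(S,292.3,243.5,6))
print("disc round",tri(T,(294.4,170.7),S,(291.0,221.5)),atz(T,294.4,170.7,68),atz(S,291,221.5,68))
print("foot sq",atz(T,267.8,217.8,6),atz(S,338.5,261,6))
# rail edges at z18
for v,l,r in((160,334.5,348.8),(200,335.7,350.2),(240,336.5,351),(260,337.8,352)):
    print("rail",v,atz(T,l,v,18),atz(T,r,v,18))
# stop corners z52
for p in((336,265.5),(354.5,265.5),(337.2,317),(356,317)): print("stop",atz(T,*p,52))
for p in((335.5,272.8),(351.5,273)): print(atz(T,*p,52))
# mirror grip top z129: 
for p in((336,208),(355.5,215),(353,218.5),(334.5,212)): print("grip",atz(T,*p,129))
print("grip side ctr",tri(T,(344.5,213),S,(335,180.5)))
# carriage corners
print("lens",atz(T,342.3,159,68),tri(T,(342.3,157),S,(279,197.5)))
for p in((334,229.5),(353,229)): print("car",[atz(T,*p,z) for z in (38,42)])
```

```text
foot round top [659.9 322.4   6. ] side [661.2 324.5   6. ]
disc round (array([661.8, 323.1,  66.5]), 2.5) [660.2 323.2  68. ] [663.  324.9  68. ]
foot sq [559.4 391.8   6. ] [558.2 393.9   6. ]
rail 160 [697.7 227.9  18. ] [697.1 193.   18. ]
rail 200 [598.5 227.1  18. ] [597.9 192.2  18. ]
rail 240 [502.2 227.3  18. ] [501.7 192.9  18. ]
rail 260 [455.1 225.2  18. ] [454.6 191.8  18. ]
stop [441.7 231.   52. ]
stop [441. 189.  52.]
stop [328.  230.8  52. ]
stop [327.3 188.9  52. ]
[425.3 232.5  52. ]
[424.3 196.3  52. ]
grip [562.  231.2 129. ]
grip [546.2 189.9 129. ]
grip [538.8 195.4 129. ]
grip [553.4 234.6 129. ]
grip side ctr (array([553.3, 212.3, 114.5]), 0.8)
lens [686.3 211.6  68. ] (array([692.9, 211.3,  67.3]), 3.1)
car [array([525.2, 233.4,  38. ]), array([524.8, 233.5,  42. ])]
car [array([525.7, 189. ,  38. ]), array([525.3, 189.3,  42. ])]
```

Run:
```python
from h import *
d=pickle.load(open("f0.pkl","rb")); T,S=d["top"],d["side"]
for n in d: print(n, -d[n]["R"].T@d[n]["t"])
crop(S,"s_c",360,0,280,230,3)
crop(T,"t_d",240,300,400,100,2)
for X in ((0,0,0),(0,0,300),(178,547,225),(178,547,400),(551,211,115),(240,0,0),(240,600,0),(240,200,0)): print(X,proj(S,X),proj(T,X))
```

```text
side [ 644.80666412 1100.50479451  565.47381081]
top [ 422.23243631  267.11945898 1042.50535539]
(0, 0, 0) [503.7 180.3] [443.2 464.6]
(0, 0, 300) [529.2  83.9] [497.8 549.2]
(178, 547, 225) [579.8 209.3] [165. 416.]
(178, 547, 400) [619.5 105.8] [120. 457.]
(551, 211, 115) [336.1 180.1] [345.2 213.8]
(240, 0, 0) [428.3 181.2] [436.8 352.3]
(240, 600, 0) [523.9 331.3] [177.7 356.4]
(240, 200, 0) [449.8 215. ] [350.5 353.7]
```

View pics/s_c.png

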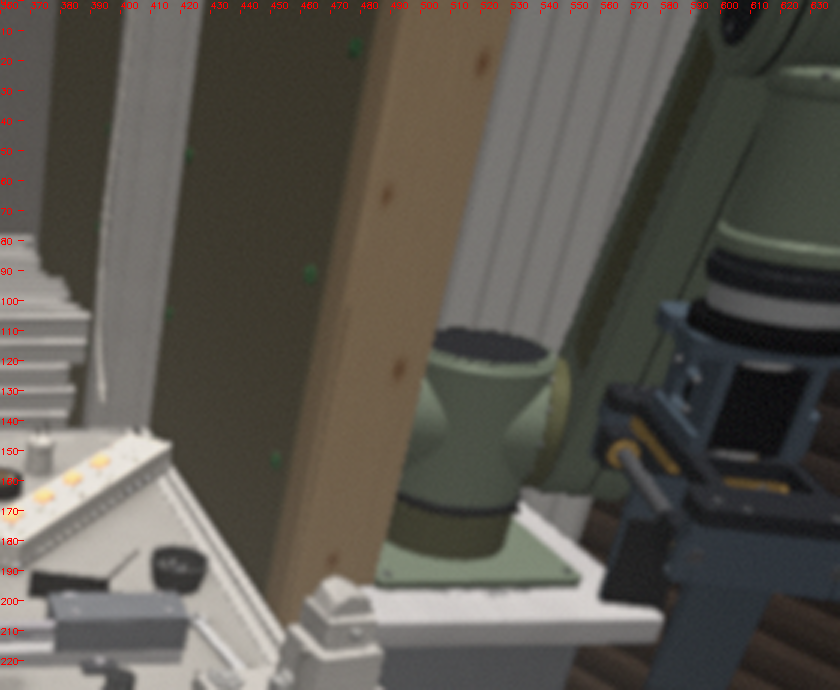

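View pics/t_d.png

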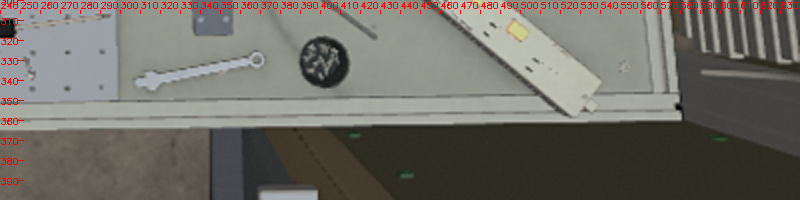

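Run:
```python
from h import *
d=pickle.load(open("f0.pkl","rb")); T,S=d["top"],d["side"]
# for each side pixel on edges print horizontal ray bearing & crossing at given x
for nm,pts in {"Ledge":[(452,200),(470,90),(485,10)],"mid":[(462,195),(480,90)],"Redge":[(483,190),(505,90),(524,10)],"panelL":[(411,140),(425,10)]}.items():
    for p in pts:
        c,dd=ray(S,*p)
        out=[]
        for x in (0,60,120,180,215):
            s=(x-c[0])/dd[0]; q=c+s*dd; out.append((x,round(q[1]),round(q[2])))
        print(nm,p,out)
for nm,pts in {"TL":[(372,363),(388,381),(405,400)],"TR":[(390,363),(437,400)]}.items():
    for p in pts:
        c,dd=ray(T,*p)
        out=[]
        for z in (-700,-300,0,200,400,600,800):
            s=(z-c[2])/dd[2]; q=c+s*dd; out.append((z,round(q[0]),round(q[1])))
        print(nm,p,out)
```

```text
Ledge (452, 200) [(0, -342, -266), (60, -208, -188), (120, -73, -111), (180, 61, -34), (215, 139, 11)]
Ledge (470, 90) [(0, -375, 187), (60, -238, 223), (120, -101, 258), (180, 37, 293), (215, 117, 313)]
Ledge (485, 10) [(0, -380, 459), (60, -242, 469), (120, -105, 479), (180, 33, 488), (215, 114, 494)]
mid (462, 195) [(0, -261, -197), (60, -134, -126), (120, -8, -55), (180, 119, 16), (215, 193, 57)]
mid (480, 90) [(0, -293, 208), (60, -164, 242), (120, -34, 275), (180, 96, 308), (215, 171, 327)]
Redge (483, 190) [(0, -111, -94), (60, 2, -33), (120, 115, 29), (180, 227, 90), (215, 293, 126)]
Redge (505, 90) [(0, -123, 252), (60, -9, 281), (120, 105, 310), (180, 219, 339), (215, 285, 356)]
Redge (524, 10) [(0, -122, 478), (60, -9, 486), (120, 105, 494), (180, 219, 502), (215, 285, 507)]
panelL (411, 140) [(0, -1029, -263), (60, -831, -186), (120, -633, -109), (180, -435, -32), (215, -319, 13)]
panelL (425, 10) [(0, -1081, 407), (60, -878, 422), (120, -675, 437), (180, -472, 451), (215, -353, 460)]
TL (372, 363) [(-700, 82, 73), (-300, 160, 117), (0, 219, 151), (200, 258, 173), (400, 297, 195), (600, 336, 218), (800, 375, 240)]
TL (388, 381) [(-700, 15, 14), (-300, 109, 72), (0, 179, 116), (200, 225, 145), (400, 272, 174), (600, 319, 203), (800, 366, 232)]
TL (405, 400) [(-700, -55, -48), (-300, 55, 24), (0, 137, 79), (200, 192, 115), (400, 246, 151), (600, 301, 187), (800, 356, 223)]
TR (390, 363) [(-700, 81, 3), (-300, 159, 64), (0, 218, 109), (200, 257, 140), (400, 296, 170), (600, 336, 200), (800, 375, 230)]
TR (437, 400) [(-700, -56, -170), (-300, 53, -70), (0, 136, 6), (200, 191, 56), (400, 246, 106), (600, 301, 156), (800, 356, 206)]
```

Run:
```python
from h import *
d=pickle.load(open("f0.pkl","rb")); T,S=d["top"],d["side"]
crop(T,"t_e",320,340,130,60,6)
```

```text
(no output)
```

View pics/t_e.png

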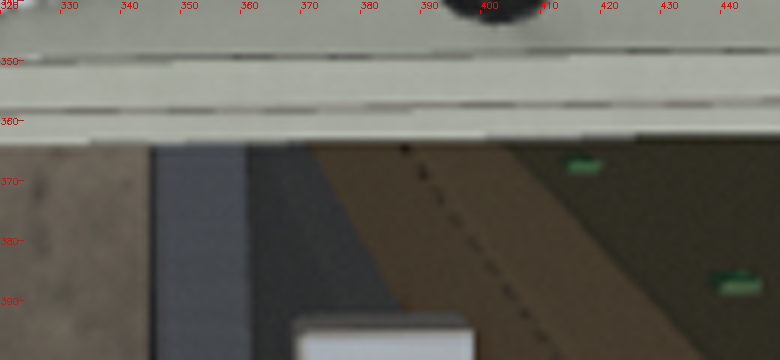

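Run:
```python
from h import *
d=pickle.load(open("f0.pkl","rb")); T,S=d["top"],d["side"]
for a in ((417,367),(443,387),(600,369)):
    for b in ((478,16),(423,52),(463,92),(452,153),(416,104)):
        print(a,b,tri(T,a,S,b))
for n,p in {"slabR":(580,204),"slabL":(484,197),"slabback":(533,169),"plateL":(486,194),"plateR":(553,194)}.items(): print(n,atz(S,*p,0))
for p in ((369,392),(399,392)): print(atz(T,*p,0),atz(T,*p,-40))
```

```text
(417, 367) (478, 16) (array([279.8, 159.8, 483.4]), 58.8)
(417, 367) (423, 52) (array([319.7, 126.8, 408. ]), 56.5)
(417, 367) (463, 92) (array([253.4, 119. , 308.8]), 38.4)
(417, 367) (452, 153) (array([225. ,  77.6, 128. ]), 20.0)
(417, 367) (416, 104) (array([301.8,  97.5, 275.9]), 74.8)
(443, 387) (478, 16) (array([259.9, 126.2, 480.5]), 48.3)
(443, 387) (423, 52) (array([300. ,  89.6, 403.7]), 73.0)
(443, 387) (463, 92) (array([226. ,  72.8, 296.6]), 23.5)
(443, 387) (452, 153) (array([188.9,  17.4, 101.9]), 0.1)
(443, 387) (416, 104) (array([277.2,  51.4, 264.8]), 95.8)
(600, 369) (478, 16) (array([235.1, -53. , 472.9]), 141.6)
(600, 369) (423, 52) (array([ 270.1, -150.6,  359.8]), 10.4)
(600, 369) (463, 92) (array([ 181.5, -194.9,  238.4]), 148.8)
(600, 369) (452, 153) (array([ 115.8, -363.8,  -42.9]), 161.2)
(600, 369) (416, 104) (array([ 231.2, -270.2,  166.2]), 4.6)
slabR [-149.1  152.7    0. ]
slabL [106.8 104.6   0. ]
slabback [-136.   -79.3    0. ]
plateL [93.4 86.9  0. ]
plateR [-105.4   92.7    0. ]
[155.4 159.9   0. ] [145.1 155.8 -40. ]
[154.4  91.4   0. ] [144.1  84.7 -40. ]
```

Call:
{"name": "arm_command", "arguments": {
  "series": [0,0,0.08,0,0,0,0,0,0.08,0,0,0,0,0,0.04,0,0,0,0,0,0,0,0,0]
}}

```text
time_s: 0.43
ee_pos: [178.6, 548.3, 309.0]
ee_rot: [179.5, 0.0, 162.0]
force: [0.0, -0.5, 0.3]
gripper_width: 91.4
```

Run:
```python
from workcell import env
s=env.state(); print([s[k].round(3).tolist() for k in("qpos","ee_pos","ee_rot","qvel")],s["time_s"])
```

```text
[[70.818, 16.001, 80.953, 0.001, 82.594, -1.146], [178.577, 548.339, 309.02], [179.548, 0.008, 161.964], [-0.076, 1.513, 5.183, -0.144, -2.572, -0.091]] 0.4333
```

Call:
{"name": "arm_command", "arguments": {
  "series": [0,0,0.08,0,0,0,0,0,0.08,0,0,0,0,0,0.04,0,0,0,0,0,0,0,0,0]
}}

```text
time_s: 0.77
ee_pos: [178.4, 547.7, 387.8]
ee_rot: [179.7, 0.0, 162.0]
force: [0.3, 0.0, 0.3]
gripper_width: 91.3
```

Run:
```python
from workcell import env,grab_frame
s=env.state(); print([s[k].round(3).tolist() for k in("qpos","ee_pos","ee_rot","qvel")],s["time_s"])
import cv2
cv2.imwrite("pics/side1.png",grab_frame("side")["frame"][:,:,::-1])
```

```text
[[70.819, 15.308, 71.051, 0.001, 93.304, -1.144], [178.353, 547.713, 387.786], [179.663, 0.006, 161.963], [0.079, 1.135, 5.525, -0.108, -2.691, -0.013]] 0.7667
```

View pics/side1.png

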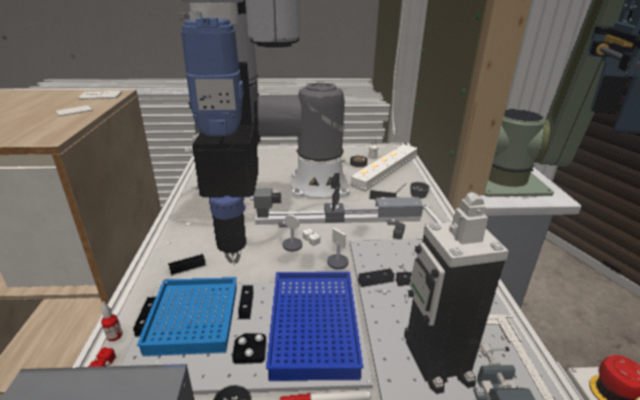

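Run:
```python
import numpy as np
from scipy.optimize import least_squares
D=[([70.82,18.33,89.67,72.044],[178.0,546.6,224.6]),([70.818,16.001,80.953,82.594],[178.577,548.339,309.02]),([70.819,15.308,71.051,93.304],[178.353,547.713,387.786])]
def f(p):
    out=[]
    r0,h,a2,a3,off=p
    for q,x in D:
        j1=np.radians(q[0]); r=x[0]*np.cos(j1)+x[1]*np.sin(j1)
        b=np.radians(q[1]); c=np.radians(q[1]+q[2])+off
        out+= [r0+a2*np.sin(b)+a3*np.sin(c)-r, h+a2*np.cos(b)+a3*np.cos(c)-x[2]]
    return np.array(out+[ (r0)/50, off/0.1])
for q,x in D:
    j1=np.radians(q[0]); print("lat",-x[0]*np.sin(j1)+x[1]*np.cos(j1), x[0]*np.cos(j1)+x[1]*np.sin(j1))
s=least_squares(f,[0,100,400,400,0]); print(s.x,f(s.x))
```

```text
lat 11.458894351190423 574.7384220149618
lat 11.505374883418511 576.5700566269394
lat 11.501202092764458 575.9054135258857
[ 2.73660560e+01 -9.08082077e+01  4.84933160e+02  4.20687366e+02
  3.73905172e-02] [ 0.0922335   0.05485175 -0.13338325 -0.19128113  0.03020333  0.13642938
  0.54732112  0.37390517]
```

Run:
```python
from h import *
from workcell import grab_frame
S=grab_frame("side"); pickle.dump(S,open("s1.pkl","wb"))
crop(S,"s_d",460,0,180,240,4 if 0 else 3)
```

```text
(no output)
```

View pics/s_d.png

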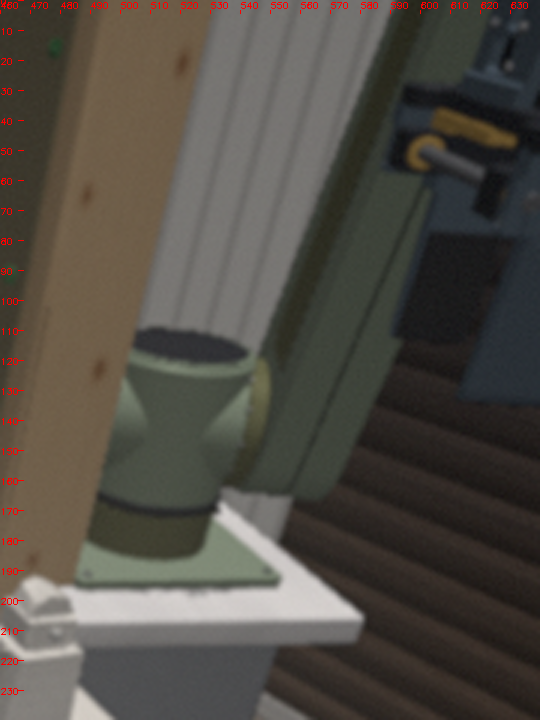

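Run:
```python
from h import *
from scipy.optimize import fsolve
S=pickle.load(open("s1.pkl","rb"))
j=np.radians(70.82);q=np.radians(15.3)
er=np.array([np.cos(j),np.sin(j),0]);el=np.array([-np.sin(j),np.cos(j),0]);ez=np.array([0,0,1.])
for r0 in (0,27):
  for pd in (0,50):
    for p in ((541,158),(548,158),(598,3),(580,60),(570,165),(594,113),(547,135)):
        def f(v):
            l,s=v
            X=r0*er+l*el+165*ez+s*(np.sin(q)*er+np.cos(q)*ez)+pd*(np.cos(q)*er-np.sin(q)*ez)
            return proj(S,X)-np.array(p)
        v=fsolve(f,[100,100]); print(r0,pd,p,v.round())
# base bowl radius
for r in(60,75): print(proj(S,(-r,0,100)),proj(S,(r,0,100)),proj(S,(0,0,200)))
```

```text
0 0 (541, 158) [ 91. -90.]
0 0 (548, 158) [109. -87.]
0 0 (598, 3) [ 78. 358.]
0 0 (580, 60) [ 89. 222.]
0 0 (570, 165) [ 174. -104.]
0 0 (594, 113) [172.  77.]
0 0 (547, 135) [82. -6.]
0 50 (541, 158) [ 75. -54.]
0 50 (548, 158) [ 93. -51.]
0 50 (598, 3) [ 64. 374.]
0 50 (580, 60) [100. 100.]
0 50 (570, 165) [155. -67.]
0 50 (594, 113) [153. 107.]
0 50 (547, 135) [67. 26.]
27 0 (541, 158) [ 82. -78.]
27 0 (548, 158) [100. -75.]
27 0 (598, 3) [ 71. 359.]
27 0 (580, 60) [ 81. 227.]
27 0 (570, 165) [164. -91.]
27 0 (594, 113) [162.  85.]
27 0 (547, 135) [74.  4.]
27 50 (541, 158) [ 67. -41.]
27 50 (548, 158) [ 84. -39.]
27 50 (598, 3) [ 56. 375.]
27 50 (580, 60) [ 66. 249.]
27 50 (570, 165) [145. -54.]
27 50 (594, 113) [143. 114.]
27 50 (547, 135) [59. 36.]
[531.  150.5] [492.1 150.9] [520.  118.7]
[535.8 150.5] [487.2 151. ] [520.  118.7]<stdin>:13: RuntimeWarning: The iteration is not making good progress, as measured by the 
 improvement from the last ten iterations.
```

Run:
```python
from h import *
d=pickle.load(open("f0.pkl","rb")); T,S=d["top"],d["side"]
g=cv2.cvtColor(T["frame"],cv2.COLOR_RGB2GRAY).astype(float)
def edges(rows,u0,u1,z,sgn):
    P=[]
    for v in rows:
        dd=np.diff(g[v,u0:u1])*sgn; k=dd.argmax()
        w=np.clip(dd[max(0,k-1):k+2],0,None); u=u0+0.5+ (np.arange(max(0,k-1),k+2)*w).sum()/w.sum()
        P.append(atz(T,u,v,z))
    P=np.array(P); c=np.polyfit(P[:,0],P[:,1],1); r=P[:,1]-np.polyval(c,P[:,0]); m=abs(r)<1.5
    c=np.polyfit(P[m,0],P[m,1],1); return np.degrees(np.arctan(c[0])).round(2),[np.polyval(c,x).round(1) for x in(450,550,680)],m.sum()
rows=[v for v in list(range(176,205))+list(range(234,263))]
print("railL",edges(rows,328,341,18,1)); print("railR",edges(rows,344,358,18,-1))
rows=[v for v in list(range(268,276))+list(range(292,315))]
print("stopL",edges(rows,330,341,52,-1)); print("stopR",edges(rows,349,361,52,1))
print("post foot etc", proj(S,(400,680,180)),proj(S,(400,680,0)))
for z in(0,150,250): print(z,[atz(T,u,v,z)[:2] for u,v in((80,240),(180,265),(180,300),(80,330))])
```

```text
railL (np.float64(0.19), [np.float64(227.2), np.float64(227.5), np.float64(227.9)], np.int64(58))
railR (np.float64(0.17), [np.float64(193.7), np.float64(194.0), np.float64(194.4)], np.int64(58))
stopL (np.float64(0.07), [np.float64(234.2), np.float64(234.4), np.float64(234.5)], np.int64(31))
stopR (np.float64(-0.17), [np.float64(187.9), np.float64(187.6), np.float64(187.2)], np.int64(25))
post foot etc [474.2 287.9] [452.  372.4]
0 [array([513.3, 846.2]), array([449.6, 602.3]), array([367.7, 599.3]), array([302.6, 830.9])]
150 [array([500.2, 762.9]), array([445.7, 554.1]), array([375.5, 551.5]), array([319.8, 749.8])]
250 [array([491.4, 707.4]), array([443.1, 521.9]), array([380.8, 519.7]), array([331.3, 695.7])]
```

```bash
cat > k.py <<'E'
import numpy as np
from scipy.spatial.transform import Rotation as Ro
def tool(theta,tau,g,back=0):
    """theta deg world jaw axis, tau tilt, g grasp point -> R, tcp"""
    R=Ro.from_euler('xyz',[180,0,90+theta],degrees=True)
    a=np.array([np.cos(np.radians(theta)),np.sin(np.radians(theta)),0])
    R=Ro.from_rotvec(-np.radians(tau)*a)*R
    z=R.as_matrix()[:,2]
    return R,np.array(g)+z*(8-back)
def links(R,p):
    z=R.as_matrix()[:,2]; W=p-256*z
    off=11.5
    rho=np.hypot(W[0],W[1]); j1=np.arctan2(W[1],W[0])-np.arcsin(off/rho); r=np.sqrt(rho**2-off**2)-27; h=W[2]-165
    d=np.hypot(r,h); q2=np.arctan2(r,h)-np.arccos((485**2+d*d-420.7**2)/(2*485*d))
    er=np.array([np.cos(j1),np.sin(j1)])
    el=np.array([-np.sin(j1),np.cos(j1)])
    re=27+485*np.sin(q2); ze=165+485*np.cos(q2)
    post=np.array([[115,97],[177,92],[187,54]])
    return dict(j1=np.degrees(j1).round(1),q2=np.degrees(q2).round(1),d=d.round(),re=re.round(),ze=ze.round(),post_r=(post@er).round(),post_l=(post@el).round(),W=W.round())
E
python3 - <<'E'
from k import *
for nm,th,g in (("start",72,(178,547,217)),("grasp",-20,(551,211,122)),("pushed",-20,(480,211,122)),("final",16,(480,211,122)),("final2",16,(510,211,122)),("final3",16,(461,211,122))):
    for tau in (0,20,30,40): print(nm,tau,links(*tool(th,tau,g)))
E
```

```text
start 0 {'j1': np.float64(70.8), 'q2': np.float64(19.1), 'd': np.float64(625.0), 're': np.float64(185.0), 'ze': np.float64(623.0), 'post_r': array([129., 145., 112.]), 'post_l': array([ -77., -137., -159.]), 'W': array([178., 547., 465.])}
start 20 {'j1': np.float64(79.2), 'q2': np.float64(20.4), 'd': np.float64(623.0), 're': np.float64(196.0), 'ze': np.float64(620.0), 'post_r': array([117., 123.,  88.]), 'post_l': array([ -95., -157., -174.]), 'W': array([ 97., 573., 450.])}
start 30 {'j1': np.float64(83.0), 'q2': np.float64(22.1), 'd': np.float64(621.0), 're': np.float64(209.0), 'ze': np.float64(614.0), 'post_r': array([110., 113.,  76.]), 'post_l': array([-102., -165., -179.]), 'W': array([ 60., 585., 432.])}
start 40 {'j1': np.float64(86.4), 'q2': np.float64(24.3), 'd': np.float64(619.0), 're': np.float64(227.0), 'ze': np.float64(607.0), 'post_r': array([104., 103.,  66.]), 'post_l': array([-109., -171., -183.]), 'W': array([ 26., 596., 407.])}
grasp 0 {'j1': np.float64(19.8), 'q2': np.float64(25.9), 'd': np.float64(599.0), 're': np.float64(239.0), 'ze': np.float64(601.0), 'post_
[... 3929 characters left out ...]
 np.float64(32.5), 'q2': np.float64(20.7), 'd': np.float64(534.0), 're': np.float64(198.0), 'ze': np.float64(619.0), 'post_r': array([149., 199., 187.]), 'post_l': array([ 20., -18., -55.]), 'W': array([438., 293., 355.])}
final3 30 {'j1': np.float64(36.5), 'q2': np.float64(23.4), 'd': np.float64(541.0), 're': np.float64(220.0), 'ze': np.float64(610.0), 'post_r': array([150., 197., 182.]), 'post_l': array([ 10., -31., -68.]), 'W': array([427., 330., 337.])}
final3 40 {'j1': np.float64(39.9), 'q2': np.float64(26.7), 'd': np.float64(547.0), 're': np.float64(245.0), 'ze': np.float64(598.0), 'post_r': array([150., 195., 178.]), 'post_l': array([  1., -43., -79.]), 'W': array([417., 364., 312.])}
```

```bash
cat >> k.py <<'E'
def wrist(R,p):
    L=links(R,p); j1=np.radians(L['j1']); q2=np.radians(L['q2']); W=p-256*R.as_matrix()[:,2]
    r=np.sqrt(W[0]**2+W[1]**2-11.5**2); dr=r-L['re']; dz=W[2]-L['ze']; s=np.arctan2(dr,dz)-0.0374
    M=(Ro.from_euler('y',s).inv()*Ro.from_euler('z',j1).inv()*R*Ro.from_euler('z',-90,degrees=True))
    e=M.as_euler('ZYZ',degrees=True)
    return [float(L['j1']),float(L['q2']),round(np.degrees(s)-float(L['q2']),1)]+e.round(1).tolist()
E
python3 - <<'E'
from k import *
G=(551,211.5,124)
R0=Ro.from_euler('xyz',[180,0,162],degrees=True); p0=np.array([178.4,547.7,388])
R1,p1=tool(-20,40,G,back=80); R2,p2=tool(-20,40,G)
print("pre",p1.round(),R1.as_euler('xyz',degrees=True).round(1),wrist(R1,p1)); print("grasp",p2.round(1),wrist(R2,p2))
for x in (461,480,510):
    R,p=tool(16,40,(x,211,124)); print("fin",p.round(),wrist(R,p))
rv=(R1*R0.inv()).as_rotvec(degrees=True); print("rv",rv,np.linalg.norm(rv))
pm=np.array([480,360,340.])
N=16
for i in range(N+1):
    R=Ro.from_rotvec(rv*i/N,degrees=True)*R0; p=p0+(pm-p0)*i/N
    L=links(R,p); print(i,wrist(R,p),L['re'],L['ze'],L['post_r'],L['post_l'],L['W'])
E
```

```text
pre [567. 255. 179.] [180.  40.  70.] [32.4, 42.1, np.float64(66.6), -23.8, 103.7, 53.5]
grasp [549.2 206.7 117.9] [29.9, 40.9, np.float64(78.0), -24.5, 93.4, 55.6]
fin [462. 206. 118.] [39.9, 26.6, np.float64(103.9), -38.0, 72.6, 43.2]
fin [481. 206. 118.] [38.7, 27.9, np.float64(101.7), -38.4, 72.7, 41.9]
fin [511. 206. 118.] [36.9, 30.0, np.float64(98.0), -38.9, 73.1, 39.7]
rv [-39.96936439 -19.49436156 -87.88915255] 98.49915410056559
0 [70.8, 15.3, np.float64(71.1), 0.0, 93.6, -1.2] 155.0 633.0 [129. 145. 112.] [ -77. -137. -159.] [178. 548. 644.]
1 [69.5, 15.9, np.float64(70.8), -1.9, 95.3, 2.8] 159.0 632.0 [131. 148. 116.] [ -74. -134. -156.] [192. 547. 641.]
2 [68.1, 16.5, np.float64(70.4), -3.8, 97.2, 6.8] 165.0 630.0 [133. 151. 120.] [ -71. -130. -153.] [207. 547. 637.]
3 [66.7, 17.3, np.float64(70.0), -5.5, 99.0, 10.6] 171.0 628.0 [135. 155. 124.] [ -67. -126. -150.] [224. 548. 632.]
4 [65.2, 18.1, np.float64(69.6), -7.2, 100.8, 14.4] 178.0 626.0 [136. 158. 128.] [ -64. -122. -147.] [241. 548. 627.]
5 [63.6, 19.2, np.float64(68.8), -8.8, 102.7, 18.1] 186.0 623.0 [138. 161. 
[... 652 characters left out ...]
6, np.float64(62.5), -16.5, 114.2, 39.2] 252.0 595.0 [147. 180. 156.] [ -33.  -86. -117.] [396. 543. 579.]
12 [50.9, 29.4, np.float64(60.9), -17.6, 116.3, 42.5] 265.0 588.0 [148. 183. 160.] [ -28.  -79. -111.] [423. 539. 570.]
13 [49.0, 31.3, np.float64(59.0), -18.5, 118.4, 46.0] 279.0 580.0 [149. 186. 163.] [ -23.  -73. -106.] [450. 535. 562.]
14 [47.0, 33.3, np.float64(57.0), -19.4, 120.6, 49.4] 293.0 571.0 [149. 188. 167.] [ -18.  -67. -100.] [478. 529. 553.]
15 [45.0, 35.4, np.float64(54.7), -20.2, 122.8, 52.8] 308.0 561.0 [150. 190. 170.] [-13. -60. -94.] [507. 523. 545.]
16 [42.9, 37.6, np.float64(52.0), -21.0, 125.3, 56.1] 323.0 549.0 [150. 192. 174.] [ -7. -53. -88.] [536. 515. 536.]
```

Call:
{"name": "arm_command", "arguments": {
  "series": [0.047,-0.0293,-0.0075,-0.0555,-0.0271,-0.1221,0.047,-0.0293,-0.0075,-0.0555,-0.0271,-0.1221,0.047,-0.0293,-0.0075,-0.0555,-0.0271,-0.1221,0.047,-0.0293,-0.0075,-0.0555,-0.0271,-0.1221,0.047,-0.0293,-0.0075,-0.0555,-0.0271,-0.1221,0.047,-0.0293,-0.0075,-0.0555,-0.0271,-0.1221,0.047,-0.0293,-0.0075,-0.0555,-0.0271,-0.1221,0.047,-0.0293,-0.0075,-0.0555,-0.0271,-0.1221,0.047,-0.0293,-0.0075,-0.0555,-0.0271,-0.1221,0.047,-0.0293,-0.0075,-0.0555,-0.0271,-0.1221,0.047,-0.0293,-0.0075,-0.0555,-0.0271,-0.1221,0.047,-0.0293,-0.0075,-0.0555,-0.0271,-0.1221,0,0,0,0,0,0],
  "hand": 0.6
}}

```text
time_s: 1.95
ee_pos: [406.7, 404.1, 343.7]
ee_rot: [-172.4, 31.2, 96.0]
force: [-0.8, 0.8, -0.4]
gripper_width: 54.8
```

Run:
```python
from workcell import env,grab_frame
from h import *
s=env.state(); print([s[k].round(2).tolist() for k in("qpos","ee_pos","ee_rot","effort","force")],s["time_s"])
cv2.imwrite("pics/side2.png",grab_frame("side")["frame"][:,:,::-1])
```

```text
[[52.16, 30.67, 60.05, -17.01, 116.81, 44.26], [406.67, 404.12, 343.67], [-172.43, 31.22, 96.04], [-0.33, -55.64, -25.01, -1.29, 2.19, 0.35], [-0.78, 0.77, -0.37]] 1.95
```

View pics/side2.png

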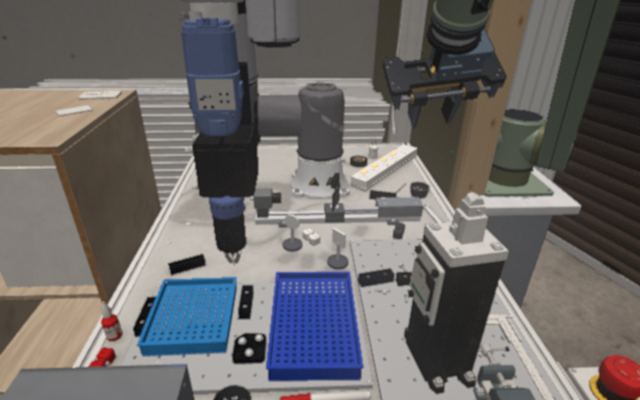

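```bash
cat > rel.py <<'E'
from k import *
from workcell import env
def plan(R1,p1,N):
    s=env.state(); R0=Ro.from_euler('xyz',s["ee_rot"],degrees=True); p0=s["ee_pos"]
    rv=(R1*R0.inv()).as_rotvec(degrees=True); dp=p1-p0
    print("dp",dp.round(1),"rv",rv.round(2),"rows",max(np.linalg.norm(dp)/41.7,np.linalg.norm(rv)/7.16).round(1)); print("per row",N,(dp/400/N).round(4),(rv/45/N).round(4))
    for i in range(0,N+1,4):
        R=Ro.from_rotvec(rv*i/N,degrees=True)*R0; p=p0+dp*i/N; L=links(R,p); print(i,wrist(R,p),L['re'],L['post_r'],L['post_l'])
E
python3 - <<'E'
from rel import *
R1,p1=tool(-20,40,(551,211.5,124),back=80); plan(R1,p1,12)
E
```

```text
dp [ 161.9 -150.  -165.6] rv [ -9.69  -5.17 -21.77] rows 6.6
per row 12 [ 0.0337 -0.0312 -0.0345] [-0.0179 -0.0096 -0.0403]
0 [50.8, 29.5, np.float64(61.8), -17.5, 115.8, 42.8] 266.0 [148. 183. 160.] [ -28.  -79. -111.]
4 [44.5, 32.0, np.float64(66.3), -19.6, 110.7, 46.1] 284.0 [150. 191. 171.] [-11. -59. -93.]
8 [38.4, 36.3, np.float64(67.9), -21.7, 106.6, 49.8] 314.0 [150. 196. 180.] [  5. -38. -74.]
12 [32.4, 42.1, np.float64(66.6), -23.8, 103.7, 53.5] 352.0 [149. 199. 187.] [ 20. -17. -55.]
```

Call:
{"name": "arm_command", "arguments": {
  "series": [0.0337,-0.0312,-0.0345,-0.0179,-0.0096,-0.0403,0.0337,-0.0312,-0.0345,-0.0179,-0.0096,-0.0403,0.0337,-0.0312,-0.0345,-0.0179,-0.0096,-0.0403,0.0337,-0.0312,-0.0345,-0.0179,-0.0096,-0.0403,0.0337,-0.0312,-0.0345,-0.0179,-0.0096,-0.0403,0.0337,-0.0312,-0.0345,-0.0179,-0.0096,-0.0403,0.0337,-0.0312,-0.0345,-0.0179,-0.0096,-0.0403,0.0337,-0.0312,-0.0345,-0.0179,-0.0096,-0.0403,0.0337,-0.0312,-0.0345,-0.0179,-0.0096,-0.0403,0.0337,-0.0312,-0.0345,-0.0179,-0.0096,-0.0403,0,0,0,0,0,0,0,0,0,0,0,0]
}}

```text
time_s: 3.0
ee_pos: [537.4, 280.9, 209.4]
ee_rot: [-178.4, 38.5, 74.9]
force: [-0.3, 0.3, 0.9]
gripper_width: 54.5
```

Run:
```python
from workcell import grab_frame
from h import *
from rel import *
s=env.state(); print([s[k].round(2).tolist() for k in("qpos","ee_pos","ee_rot","effort","force")],s["time_s"])
for n in("side","top"): cv2.imwrite(f"pics/{n}3.png",grab_frame(n)["frame"][:,:,::-1])
R1,p1=tool(-20,40,(551,211.5,124),back=80); plan(R1,p1,4)
```

```text
[[37.47, 38.65, 67.36, -21.73, 106.02, 53.16], [537.41, 280.9, 209.39], [-178.4, 38.52, 74.87], [-1.42, -55.63, -20.87, -1.51, 2.04, -0.01], [-0.26, 0.34, 0.95]] 3.0
dp [ 29.4 -27.2 -32.2] rv [-1.9  -0.53 -3.94] rows 1.2
per row 4 [ 0.0184 -0.017  -0.0201] [-0.0106 -0.0029 -0.0219]
0 [35.6, 38.5, np.float64(67.8), -22.7, 104.8, 51.6] 329.0 [150. 197. 183.] [ 12. -28. -65.]
4 [32.4, 42.1, np.float64(66.6), -23.8, 103.7, 53.5] 352.0 [149. 199. 187.] [ 20. -17. -55.]
```

View pics/side3.png

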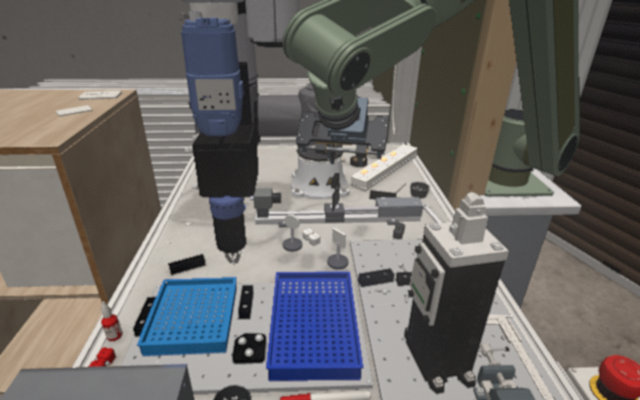

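View pics/top3.png

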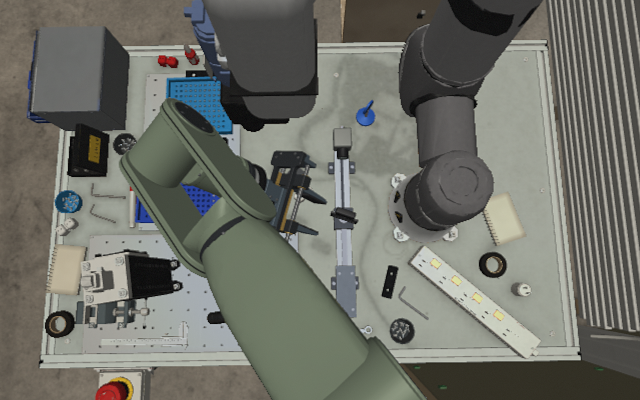

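Call:
{"name": "arm_command", "arguments": {
  "series": [0.0184,-0.017,-0.0201,-0.0106,-0.0029,-0.0219,0.0184,-0.017,-0.0201,-0.0106,-0.0029,-0.0219,0.0184,-0.017,-0.0201,-0.0106,-0.0029,-0.0219,0.0184,-0.017,-0.0201,-0.0106,-0.0029,-0.0219,0,0,0,0,0,0,0,0,0,0,0,0]
}}

```text
time_s: 3.6
ee_pos: [568.1, 253.2, 177.6]
ee_rot: [-180.0, 40.1, 69.8]
force: [0.1, 0.1, -0.1]
gripper_width: 54.7
```

Run:
```python
from workcell import grab_frame
from h import *
from rel import *
s=env.state(); print([s[k].round(2).tolist() for k in("qpos","ee_pos","ee_rot","effort","force")],s["time_s"])
d={n:grab_frame(n) for n in("side","top")}
crop(d["top"],"t4",250,130,130,120,6); crop(d["side"],"s4",270,110,120,120,6)
print(proj(d["top"],s["ee_pos"]),proj(d["side"],s["ee_pos"]))
R1,p1=tool(-20,40,(551,211.5,124),back=40); plan(R1,p1,4)
R1,p1=tool(-20,40,(551,211.5,124),back=0); plan(R1,p1,4)
```

```text
[[34.22, 41.84, 66.55, -22.81, 104.87, 55.15], [568.13, 253.2, 177.57], [-179.95, 40.14, 69.82], [-0.69, -58.33, -20.71, -1.52, 2.17, -0.01], [0.06, 0.07, -0.08]] 3.6
[325.9 201.5] [331.2 164.3]
dp [ -9.9 -23.3 -30.3] rv [0.04 0.02 0.13] rows 0.9
per row 4 [-0.0062 -0.0145 -0.0189] [0.0002 0.0001 0.0007]
0 [32.3, 42.2, np.float64(66.4), -23.8, 103.8, 53.5] 353.0 [149. 199. 187.] [ 20. -17. -54.]
4 [31.2, 41.3, np.float64(72.6), -24.0, 98.5, 54.6] 347.0 [149. 199. 188.] [ 23. -13. -51.]
dp [-18.7 -47.4 -60.9] rv [0.04 0.02 0.13] rows 1.9
per row 4 [-0.0117 -0.0296 -0.0381] [0.0002 0.0001 0.0007]
0 [32.3, 42.2, np.float64(66.4), -23.8, 103.8, 53.5] 353.0 [149. 199. 187.] [ 20. -17. -54.]
4 [29.9, 40.9, np.float64(78.0), -24.5, 93.4, 55.6] 345.0 [148. 199. 189.] [ 27.  -8. -46.]
```

View pics/t4.png

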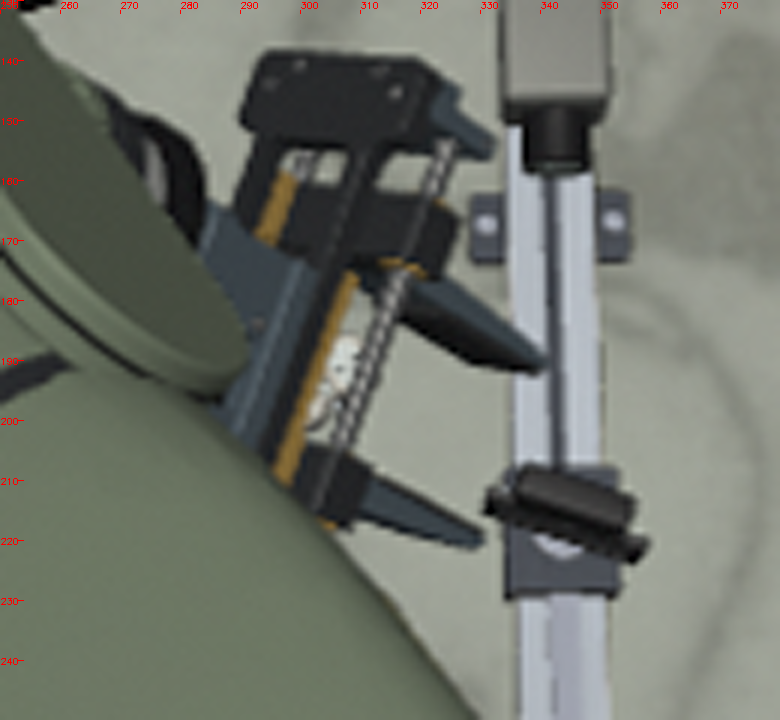

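View pics/s4.png

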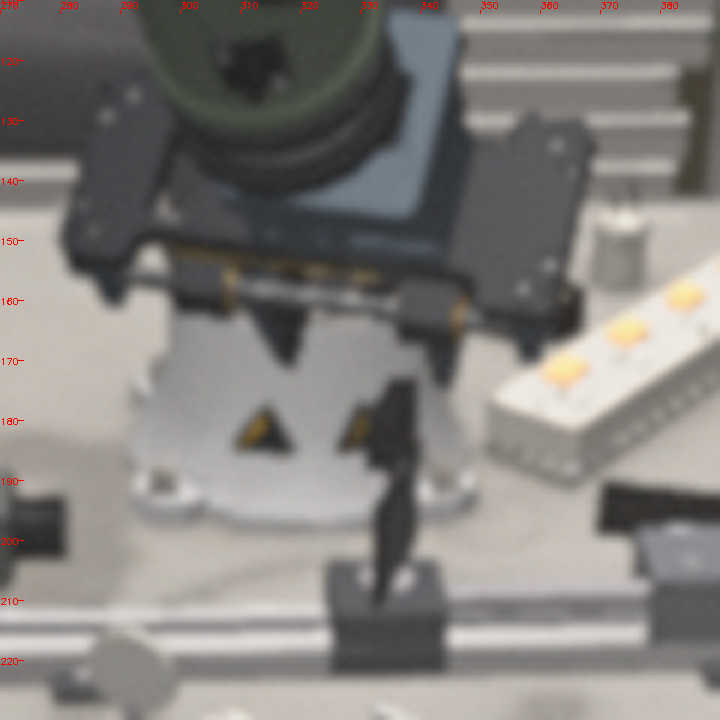

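Call:
{"name": "arm_command", "arguments": {
  "series": [-0.0078,-0.0198,-0.0254,0,0,0.0004,-0.0078,-0.0198,-0.0254,0,0,0.0004,-0.0078,-0.0198,-0.0254,0,0,0.0004,-0.0078,-0.0198,-0.0254,0,0,0.0004,-0.0078,-0.0198,-0.0254,0,0,0.0004,-0.0078,-0.0198,-0.0254,0,0,0.0004,0,0,0,0,0,0,0,0,0,0,0,0]
}}

```text
time_s: 4.37
ee_pos: [549.0, 206.8, 118.3]
ee_rot: [179.9, 40.0, 70.0]
force: [0.6, -0.2, 0.2]
gripper_width: 54.6
```

Run:
```python
from workcell import grab_frame
from h import *
from rel import *
s=env.state(); print([s[k].round(2).tolist() for k in("qpos","ee_pos","ee_rot","effort","force","torque")],s["time_s"])
d={n:grab_frame(n) for n in("side","top")}
crop(d["top"],"t5",290,150,100,90,7); crop(d["side"],"s5",290,130,90,90,7)
```

```text
[[32.14, 40.68, 77.99, -23.37, 94.46, 57.32], [548.97, 206.83, 118.31], [179.93, 40.03, 69.97], [-0.37, -55.55, -18.18, -1.41, 2.27, -0.02], [0.58, -0.17, 0.2], [0.29, -0.04, -0.03]] 4.3667
```

View pics/t5.png

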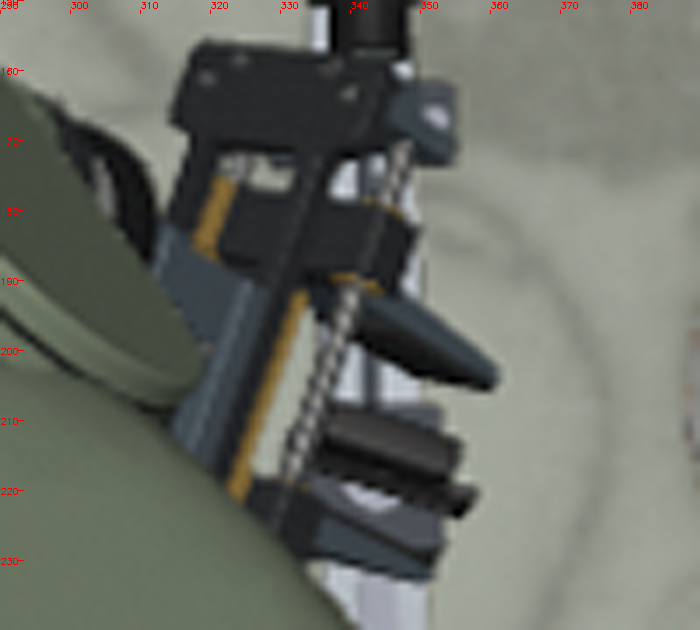

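View pics/s5.png

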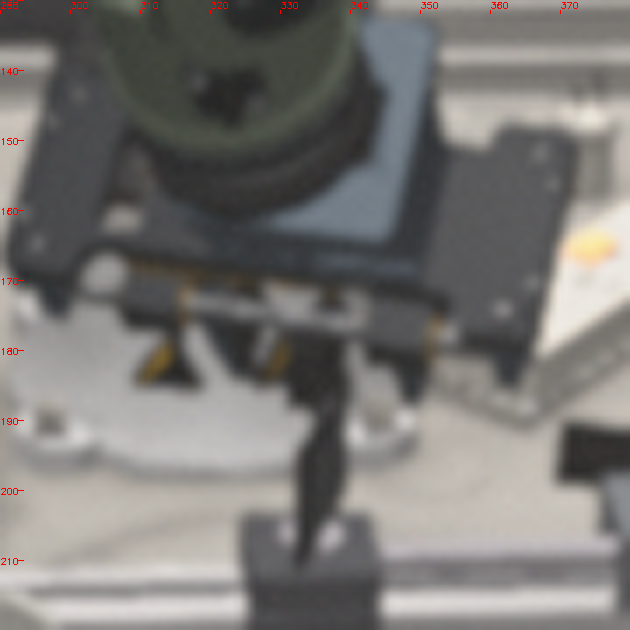

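Call:
{"name": "arm_command", "arguments": {
  "series": [0,0,0,0,0,0,0,0,0,0,0,0,0,0,0,0,0,0,0,0,0,0,0,0,0,0,0,0,0,0,0,0,0,0,0,0,0,0,0,0,0,0,0,0,0,0,0,0],
  "hand": 0,
  "newtons": 25
}}

```text
time_s: 5.13
ee_pos: [549.5, 206.1, 118.0]
ee_rot: [179.9, 40.1, 69.9]
force: [1.7, -1.5, -1.1]
gripper_width: 14.0
```

Run:
```python
from workcell import grab_frame
from h import *
from rel import *
s=env.state(); print([s[k].round(2).tolist() for k in("ee_pos","ee_rot","effort","force","torque")],s["time_s"],s["gripper_width"])
d={n:grab_frame(n) for n in("side","top")}
crop(d["top"],"t6",290,150,100,90,7)
```

```text
[[549.54, 206.13, 117.97], [179.87, 40.06, 69.93], [1.51, -56.38, -18.91, -0.69, 2.37, 0.02], [1.73, -1.47, -1.14], [0.09, -0.22, 0.2]] 5.1333 14.047913136410843
```

View pics/t6.png

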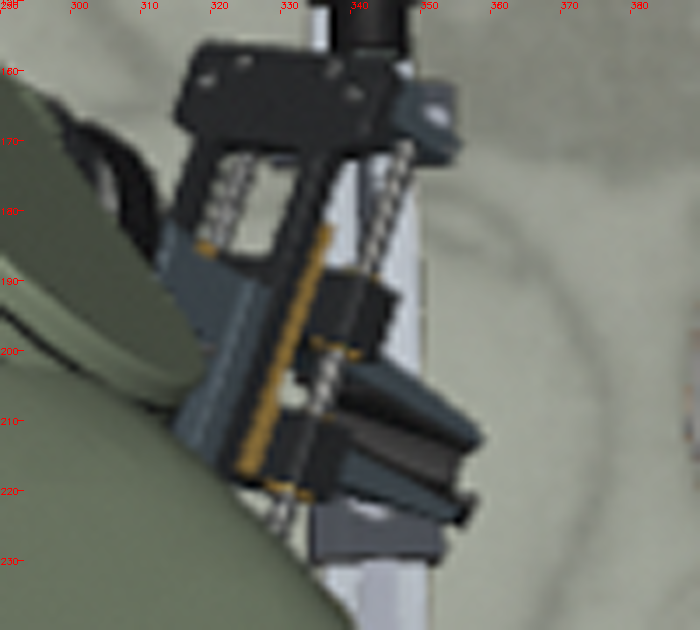

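Call:
{"name": "arm_command", "arguments": {
  "series": [-0.005,0,0,0,0,0,-0.01,0,0,0,0,0,-0.01,0,0,0,0,0,-0.01,0,0,0,0,0,-0.01,0,0,0,0,0,-0.01,0,0,0,0,0,-0.01,0,0,0,0,0,-0.01,0,0,0,0,0,-0.01,0,0,0,0,0,-0.005,0,0,0,0,0,0,0,0,0,0,0,0,0,0,0,0,0]
}}

```text
time_s: 6.23
ee_pos: [512.0, 206.1, 118.0]
ee_rot: [-180.0, 40.1, 70.0]
force: [-0.5, -4.7, -0.9]
gripper_width: 13.9
```

```bash
cat > st.py <<'E'
from workcell import env
s=env.state(); print([s[k].round(2).tolist() for k in("qpos","ee_pos","ee_rot","effort","force","torque")],s["time_s"],s["gripper_width"])
E
python3 st.py
```

```text
[[33.67, 38.25, 83.17, -22.46, 92.58, 59.61], [512.01, 206.09, 117.95], [-179.98, 40.15, 69.99], [2.58, -53.94, -19.57, -0.25, 1.75, -0.05], [-0.52, -4.67, -0.88], [-0.36, -0.18, 0.29]] 6.2333 13.862573942223202
```

Call:
{"name": "arm_command", "arguments": {
  "series": [-0.0025,-0.001,0,0,0,0,-0.0025,-0.0005,0,0,0,0,-0.0025,0,0,0,0,0,-0.0025,0,0,0,0,0]
}}

```text
time_s: 6.57
ee_pos: [509.0, 206.0, 118.0]
ee_rot: [179.9, 40.0, 70.0]
force: [1.5, -4.3, -0.6]
gripper_width: 13.4
```

Call:
{"name": "arm_command", "arguments": {
  "series": [-0.0025,0,0,0,0,0,-0.0025,0,0,0,0,0,-0.0025,0,0,0,0,0,-0.0025,0,0,0,0,0]
}}

```text
time_s: 6.9
ee_pos: [505.1, 206.0, 117.9]
ee_rot: [179.9, 40.0, 70.0]
force: [1.9, -3.7, 0.4]
gripper_width: 13.8
```

Call:
{"name": "arm_command", "arguments": {
  "series": [-0.0025,0,0,0,0,0,-0.0025,0,0,0,0,0,-0.0025,0,0,0,0,0,-0.0025,0,0,0,0,0]
}}

```text
time_s: 7.23
ee_pos: [501.1, 205.9, 117.9]
ee_rot: [179.9, 40.0, 70.0]
force: [1.2, -5.0, 0.4]
gripper_width: 14.0
```

Call:
{"name": "arm_command", "arguments": {
  "series": [-0.0025,0,0,0,0,0,-0.0025,0,0,0,0,0,-0.0025,0,0,0,0,0,-0.0025,0,0,0,0,0]
}}

```text
time_s: 7.57
ee_pos: [497.1, 205.9, 117.9]
ee_rot: [179.9, 40.0, 70.0]
force: [1.6, -4.0, 2.5]
gripper_width: 13.9
```

Call:
{"name": "arm_command", "arguments": {
  "series": [-0.0025,-0.0005,0,0,0,0,-0.0025,-0.0005,0,0,0,0,-0.0025,0,0,0,0,0,-0.0025,0,0,0,0,0]
}}

```text
time_s: 7.9
ee_pos: [493.1, 205.8, 117.9]
ee_rot: [179.9, 40.0, 70.0]
force: [1.0, -2.4, 2.0]
gripper_width: 13.7
```

Call:
{"name": "arm_command", "arguments": {
  "series": [-0.0025,0,0,0,0,0,-0.0025,0,0,0,0,0,-0.0025,0,0,0,0,0,-0.0025,0,0,0,0,0]
}}

```text
time_s: 8.23
ee_pos: [489.1, 205.8, 117.9]
ee_rot: [179.9, 40.0, 70.0]
force: [1.7, -0.6, 2.1]
gripper_width: 13.5
```

Call:
{"name": "arm_command", "arguments": {
  "series": [-0.0025,0,0,0,0,0,-0.0025,0,0,0,0,0,-0.0025,0,0,0,0,0,-0.0025,0,0,0,0,0]
}}

```text
time_s: 8.57
ee_pos: [485.1, 205.8, 117.9]
ee_rot: [179.9, 40.0, 70.0]
force: [1.3, -0.0, 3.0]
gripper_width: 13.7
```

Call:
{"name": "arm_command", "arguments": {
  "series": [-0.0025,0,0,0,0,0,-0.0025,0,0,0,0,0,-0.0025,0,0,0,0,0]
}}

```text
time_s: 8.82
ee_pos: [482.6, 205.8, 117.9]
ee_rot: [179.8, 40.0, 69.9]
force: [3.5, -1.4, 3.5]
gripper_width: 13.7
```

Call:
{"name": "arm_command", "arguments": {
  "series": [-0.0025,0,0,0,0,0,0,0,0,0,0,0]
}}

```text
time_s: 8.98
ee_pos: [482.5, 205.7, 117.9]
ee_rot: [179.7, 39.9, 69.9]
force: [5.2, -0.6, 2.2]
gripper_width: 13.5
```

Call:
{"name": "arm_command", "arguments": {
  "series": [-0.0025,0,0,0,0,0,0,0,0,0,0,0]
}}

```text
time_s: 9.15
ee_pos: [482.4, 205.7, 117.9]
ee_rot: [179.6, 39.9, 69.9]
force: [7.3, -1.0, 2.6]
gripper_width: 14.2
```

```bash
python3 st.py
python3 - <<'E'
from workcell import grab_frame
from h import *
d={n:grab_frame(n) for n in("side","top")}; pickle.dump(d,open("f7.pkl","wb"))
crop(d["top"],"t7",240,150,130,110,6); crop(d["side"],"s7",290,150,130,100,6)
cv2.imwrite("pics/top7.png",d["top"]["frame"][:,:,::-1]);cv2.imwrite("pics/side7.png",d["side"]["frame"][:,:,::-1])
E
```

```text
[[35.1, 36.13, 87.39, -21.81, 90.69, 61.58], [482.39, 205.71, 117.91], [179.61, 39.88, 69.9], [2.24, -50.54, -14.66, 0.9, 3.19, 0.13], [7.3, -1.01, 2.55], [-0.22, -0.71, 0.84]] 9.15 14.207012485275383
```

View pics/t7.png

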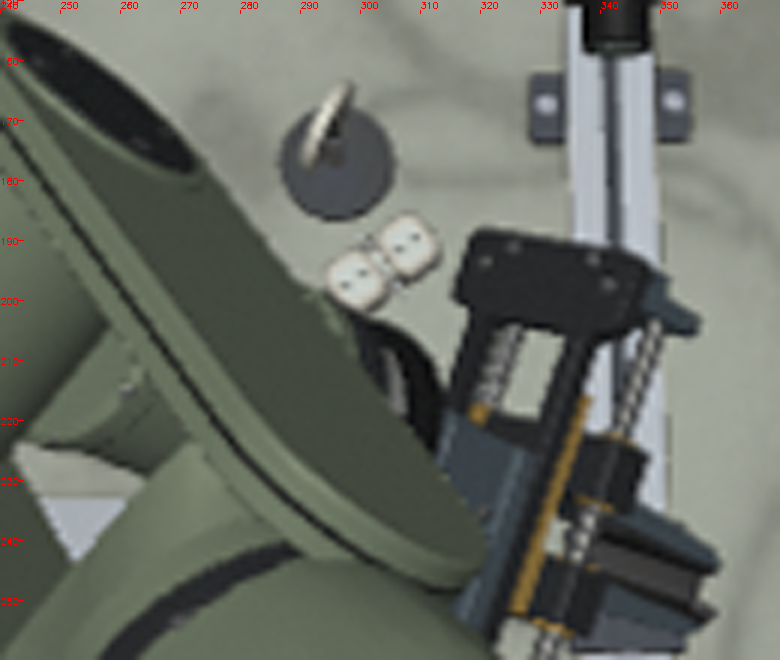

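View pics/side7.png

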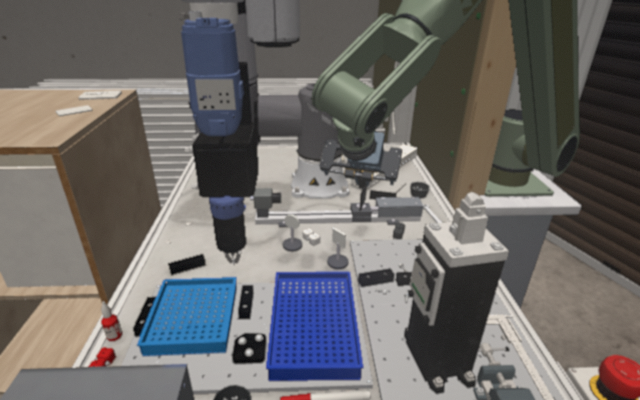

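Call:
{"name": "arm_command", "arguments": {
  "series": [0.0008,-0.0002,0,0,0,0.08,0.0008,-0.0001,0,0,0,0.08,0.0008,-0.0001,0,0,0,0.08,0.0008,0,0,0,0,0.08,0.0008,0,0,0,0,0.08,0,0,0,0,0,0]
}}

```text
time_s: 9.75
ee_pos: [484.1, 205.5, 117.9]
ee_rot: [179.5, 40.0, 88.1]
force: [10.4, -2.4, -0.6]
gripper_width: 13.9
```

```bash
python3 st.py
```

```text
[[39.28, 32.93, 93.95, -29.57, 82.75, 52.68], [484.09, 205.52, 117.95], [179.53, 40.01, 88.14], [4.73, -49.8, -14.53, 1.25, 3.36, -0.1], [10.4, -2.44, -0.57], [-0.26, -1.12, 1.07]] 9.75 13.898034076283013
```

Call:
{"name": "arm_command", "arguments": {
  "series": [0.0011,0,0,0,0,0.0811,0.0011,0,0,0,0,0.0811,0.0011,0,0,0,0,0.0811,0.0011,0.0001,0,0,0,0.0811,0.0011,0.0002,0,0,0,0.0811,0,0,0,0,0,0,0,0,0,0,0,0]
}}

```text
time_s: 10.33
ee_pos: [486.0, 205.7, 117.9]
ee_rot: [179.7, 40.1, 106.3]
force: [10.1, -3.9, -1.2]
gripper_width: 13.9
```

```bash
python3 st.py
python3 - <<'E'
from workcell import grab_frame,env
from h import *
from scipy.spatial.transform import Rotation as Ro
s=env.state(); R=Ro.from_euler('xyz',s["ee_rot"],degrees=True).as_matrix(); print("jaw axis",np.degrees(np.arctan2(R[1,1],R[0,1])),R[:,1].round(3),"grasp",(s["ee_pos"]-8*R[:,2]).round(2))
d={n:grab_frame(n) for n in("side","top")}; pickle.dump(d,open("f8.pkl","wb"))
crop(d["top"],"t8",280,150,100,100,7); crop(d["side"],"s8",330,150,100,80,7)
E
```

```text
[[42.51, 29.12, 101.54, -37.25, 73.33, 44.89], [485.96, 205.74, 117.95], [179.66, 40.06, 106.27], [3.85, -45.8, -14.39, 0.69, 2.76, -0.0], [10.06, -3.9, -1.21], [-0.11, -1.01, 0.85]] 10.3333 13.888910679560594
jaw axis 16.486032939565252 [0.959 0.284 0.005] grasp [484.47 210.67 124.07]
```

View pics/t8.png

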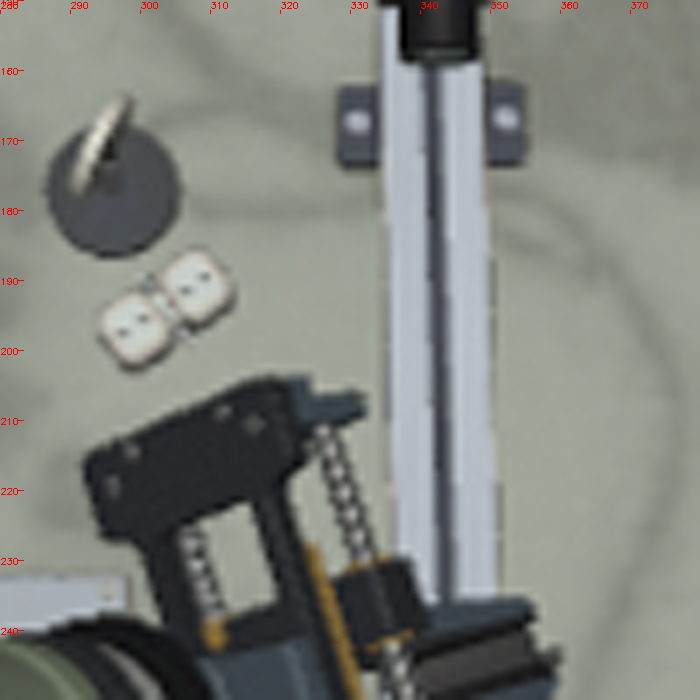

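View pics/s8.png

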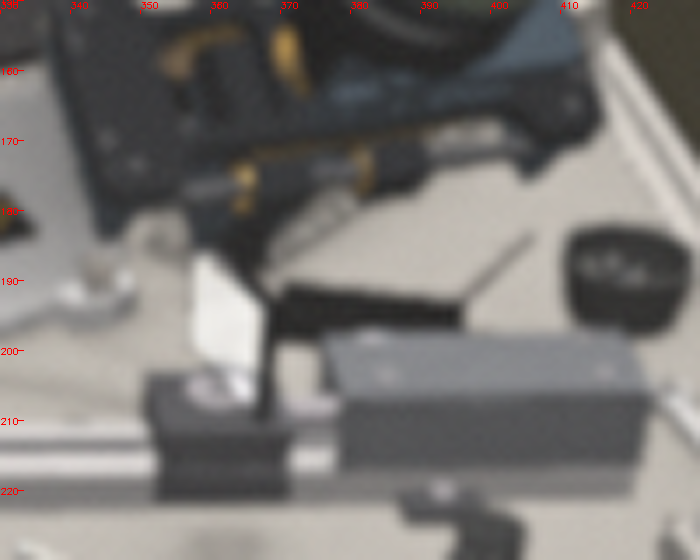

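Call:
{"name": "arm_command", "arguments": {
  "series": [0.001,0,0,0,0,0,0.001,0,0,0,0,0,0,0,0,0,0,-0.002,0,0,0,0,0,0,0,0,0,0,0,0,0,0,0,0,0,0,0,0,0,0,0,0,0,0,0,0,0,0]
}}

```text
time_s: 11.1
ee_pos: [486.1, 205.7, 117.9]
ee_rot: [179.8, 40.0, 106.1]
force: [5.1, -2.5, 1.2]
gripper_width: 14.1
```

```bash
python3 st.py
python3 - <<'E'
from workcell import grab_frame,env
from h import *
from scipy.spatial.transform import Rotation as Ro
s=env.state(); R=Ro.from_euler('xyz',s["ee_rot"],degrees=True).as_matrix(); th=np.degrees(np.arctan2(R[1,1],R[0,1])); g=s["ee_pos"]-8*R[:,2]
print("jaw axis",th,"grasp",g.round(2))
m=np.array([661.2,323.6]); v=m-g[:2]; L=np.hypot(*v); print("needed",(np.degrees(np.arctan2(v[1],v[0]))+0.2)/2,"miss mm",L*np.radians(2*th-0.2-np.degrees(np.arctan2(v[1],v[0]))))
f=grab_frame("side"); print("axis in side",proj(f,(g[0],210.7,68)))
E
```

```text
[[42.45, 29.2, 101.38, -37.1, 73.5, 44.88], [486.09, 205.7, 117.93], [179.76, 40.04, 106.1], [2.36, -44.43, -14.96, 0.08, 2.29, -0.04], [5.13, -2.49, 1.17], [-0.17, -0.7, 0.6]] 11.1 14.129187464813523
jaw axis 16.252060391785292 grasp [484.63 210.63 124.06]
needed 16.40526917919337 miss mm -1.1210115146038808
axis in side [361.3 196.1]
```

Call:
{"name": "arm_command", "arguments": {
  "series": [-0.001,0,0,0,0,0.003,0,0,0,0,0,0,0,0,0,0,0,0,0,0,0,0,0,0,0,0,0,0,0,0,0,0,0,0,0,0]
}}

```text
time_s: 11.65
ee_pos: [486.0, 205.7, 117.9]
ee_rot: [179.7, 40.1, 106.2]
force: [7.3, -2.3, -0.2]
gripper_width: 13.8
```

```bash
python3 st.py; python3 -c "
from workcell import env
print(env.job_done())"
```

```text
[[42.49, 29.16, 101.48, -37.19, 73.4, 44.86], [486.04, 205.71, 117.94], [179.73, 40.05, 106.24], [2.83, -44.7, -14.77, 0.34, 2.46, -0.02], [7.3, -2.31, -0.25], [-0.12, -0.88, 0.72]] 11.65 13.787270326748272
the job is handed in; nothing more can be done
None
```

I slid the carriage against the hidden stop, turned the mirror so the rail camera should see the round mark, and handed the job in at 11.65 s while still holding the grip. No verdict came back.

- **Approach:** I gripped with the tool tilted about 40° to keep the arm clear of the wooden post beside the robot. It touched nothing that showed in the force readings. The bar was held at 25 N, and the jaws read about 14 mm, which is the bar's thickness.
- **Stop:** the carriage went about 67 mm towards the stop unit. There the position held while the push rose from 3.5 to 7.3 N. The largest x force I read was 10.4 N, midway through the turn. The final press was 7.3 N.
- **Aim:** at the last full check the jaws stood at 16.25°, against the 16.4° needed, which puts the line of sight about 1 mm from the mark's centre. I then turned the mirror about 0.14° further. The picture taken at that angle shows the mirror turned with the jaws, without slipping.
- **Limits of these checks:** I could not see through the rail camera, so the aim is worked out from positions measured in the pictures. My readings of the mark's position from the two cameras differed by up to about 3 mm, roughly 0.4° of mirror angle. None of the checks failed.

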